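# Swap the wash bottles and hold their retaining flap in its hinge for the pin

## Robot

A 6-joint arm with a two-finger parallel gripper is mounted at the origin on a cart in front of the work surface, level with it; the furniture and walls round the work are solid. World frame = base frame: x ahead of the robot, y to its left, z up, the work surface at z = 0. Lengths are in m, angles in rad, forces in N, time in s.
With the tool pointing down it reaches from about 0.35 to 0.8 m from the base axis. Payload 7.3 kg.
Tool frame: the origin (TCP) lies at the very end of the fingers, on their centre line; the grasp point (between the pads) lies 19 mm behind it (r.grip_point_offset is the distance from the TCP to the grasp point, in m); z points along the fingers, y is the line along which they close (so a half turn about z gives the same grasp; the last joint's range is limited). The gripper opens to 85 mm and grips with 20 to 120 N. Pads are 22 mm wide; open, the fingers measure 114 mm over their backs; the gripper's body (76 mm by 85 mm) begins 54 mm behind the grasp point. The pads swing forward as they close: fully open they stand 13 mm farther back than shut.
Start: joints at [-1.443, 0.342, 1.524, -0, 1.275, -0.146], TCP at [0.142, -0.505, 0.231] pointing down, gripper open.
Joint ranges: [-2.53, 2.53], [-0.77, 2.02], [0.04, 2.7], [-1, 4.14], [0.28, 2.66], [-3.11, 3.11]. Speed limits (rad/s): [2.57, 2.57, 3.14, 3.14, 3.14, 3.14].

## Interface

Orientations are given as a unit quaternion [x, y, z, w].
In Python, from cell import sensors, camera, order, r gives the robot as it stands.
- The arm moves only by the shell command python3 -m crank 'ROWS'. ROWS is a JSON object whose one key "steps" holds one flat list of numbers, 7 for each row, row after row: the shift along the tool's x, y, z in units of 30 mm (1.0 is 30 mm), then the turn, a rotation vector about the tool's x, y, z in units of 5 degrees (1.0 is 5 degrees), then the closure, from 0 (fully open) to 1 (shut). In form: {"steps": [dx, dy, dz, rx, ry, rz, fingers, dx, dy, dz, rx, ry, rz, fingers, ...]}. A call has 1 to 5 rows; each row shifts and turns the commanded pose from where the row before left it, along the tool's axes as they then stand; what a row does not reach is not made up. A row lasts 1/12 s, in which the tool goes at most 41.7 mm and 7.16 degrees, less where a joint would pass 70% of its speed; a pose out of reach is approached as far as the arm can. A call is refused whole if a number of a shift passes 1 or a number of a turn 1, either way. A call with a gripper value outside its range is refused whole. The fingers move at their own pace and stop on an object; the grip force is fixed at half the most. Time passes only in rows, so rows that do not move let the fingers close. It gives the time, the measured TCP pose, the force, the opening and the grip force at its end, in the units of the state.
- sensors.state(): the state, without advancing time (a new reading comes with each control period).
- camera(name): name is "scene" or "top" or "wrist"; returns a dict with "frame" (480x640x3 uint8, red, green, blue), "range_z" (480x640 float32, m along the optical axis (not along the pixel's ray), 0 where there is no reading), "intrinsics" (3x3 intrinsics, pixels), "dist" ([k1, k2, p1, p2, k3] as OpenCV has them; the pictures are not rectified), "view" (4x4, takes a point from world to camera coordinates). Camera axes: x right, y down, z forward; pixel columns grow to the right and rows downward; lengths in m; the calibration is good to about 2 mm. A picture is of the moment at which its call begins.
- order.job_done(): hands the job in; it is judged then, once.
The state is a dict: "clock": time; "qpos": joint angles; "joint_vel": joint speeds; "joint_torque": joint torques, N m; "tcp_pos": TCP position; "eef_rot": TCP orientation; "ft_force": force on the tool from outside, world axes, zero at the start; "ft_torque": the same for the moment, N m; "width": finger opening in m; "grasp_force": force on a finger pad.
Only numpy, scipy, OpenCV 4.12 (cv2) and the standard library are available. Lean on these libraries where they do the work, as an engineer would, in place of code of your own. Each camera call takes 0.05 s, during which the arm holds its last target. There are 200 camera calls.

## Task

Put the wash-bottle tray back in order: first swap the two bottles, which stand in each other's seats, so that the blue-capped one stands upright in the blue seat and the white-capped one in the white seat. Then take the orange retaining flap by its black grip rib and bring its hinge knuckle down between the two knuckles of the tray's jamb block, the flap level and reaching out over the bottles, until the knuckle holes line up so that I can push the pin through. Finish while still holding the flap there, still and clear of the bottles and of the block's saddle, not pressed against the block; leave the pin and the other things on the analyser where they are.

Things in the scene. Friction and masses are not known exactly. Their poses are not given: they have to be found in the camera images.
- tray: fixed grey tray plate, 6 mm thick, x -53 to +105, y -114 to +114 mm about its origin (surface height, midway between the two seats); +x away from the robot. Seats at y = +78 and -78 mm. Behind them an aluminium jamb block, x 60 to 92, y -34 to 34 mm, 129 mm high with its two knuckles. Empty: the tray between the seats, and the surface 100 mm in front of the tray's middle (room to park a bottle)
- jamb_hole (a point): middle of the block's hinge axis (axes as the tray, y = hinge axis), at tray x = 72 mm, 118 mm above the surface. Two steel knuckles, 22 mm outside, hole 12 mm, each 16 mm long, leave a 36 mm gap between them, open to above and the front. The gap's floor (saddle) is 19 mm under the axis: a flap knuckle resting on it is 8 mm too low. The pin is 8 mm thick
- seat_blue: round blue cup-like seat for the blue-capped bottle, fixed on the tray (which of the two places varies): 62 mm outside, 52 mm inside, rim 9 mm and inner floor 4 mm above its underside. Origin at the centre of its underside (6 mm above the surface), z up
- seat_white: the same seat in white, for the white-capped bottle
- blue_bottle: white round wash bottle with blue screw cap, starting in the white seat: body 40 mm across and 62 mm high, cap 27 mm across, 76 mm high over all. Origin at the centre of its underside, z up. Weighs about 70 g
- white_bottle: the same bottle with white cap, starting in the blue seat
- flap: loose flap (hinge leaf), about 150 g, lying flat at the right. Origin on its underside under the hinge axis; z up, y = hinge axis. Orange plate 4 mm thick, 164 mm wide, x -22 to -115 mm; steel knuckle tube 22 mm outside, hole 12 mm, 30 mm long, rims chamfered, underside level with the plate's. In place its axes are parallel to the tray's and it is 21 mm above the bottle caps
- flap_hole (a point): centre of the flap's knuckle hole, on the hinge axis, 11 mm above the flap's underside; axes as the flap. To be brought to jamb_hole
- flap_grip (a point): grip point in the black upright rib on the flap: rib 12 mm thick in flap x, 50 mm long in y, top 36 mm above the flap's underside. The point is at flap x = -70 mm, 26 mm above the underside, near the centre of mass; axes as the flap. Plate top is 4 mm above the underside; the knuckle, 22 mm high, begins 59 mm behind this point
- hinge_pin: bystander: steel hinge pin 8 mm thick, 80 mm long with a red tab, lying at the right back; not to be moved. Origin under the middle of the pin
- amber_bottle_3: bystander: brown wedge-shaped reagent bottle 33 x 56 x 94 mm, right back; origin at the centre of its underside
- tip_box: bystander: turquoise box of pipette tips 69 x 118 x 66 mm, at the back; origin at the centre of its underside
- petri_dish: bystander: flat round dish 62 x 14 mm, right back; origin at the centre of its underside
- cap_opener: bystander: blue plastic cap opener 25 x 90 x 12 mm, left front; origin at the centre of its underside

How it is judged:
On the way:
1. both bottles stand released in the seats of their own colour (horizontal distance between blue_bottle and seat_blue below 0.008 m and z of blue_bottle in the frame of seat_blue between 0.001 and 0.007 m and angle between each of blue_bottle, white_bottle's own z axis and vertical below 0.1 rad and contact force between the fingers and blue_bottle below 0.1 N and horizontal distance between white_bottle and seat_white below 0.008 m and z of white_bottle in the frame of seat_white between 0.001 and 0.007 m and contact force between the fingers and white_bottle below 0.1 N), for 0.2 s.
At the end, for the whole second after the job is handed in: Bottles released upright in their colour's seat (8 mm). Flap held still in the fingers over the bottles, level to 0.3 rad, its hole within 3.5 mm of the hinge axis (x, z), 4.5 mm of mid-gap, parallel to 0.1 rad; under 5 N on the block, off the bottles; bystanders moved under 40 mm (all of step 1 and x of flap_hole in the frame of jamb_hole between -0.0035 and 0.0035 m and z of flap_hole in the frame of jamb_hole between -0.0035 and 0.0035 m and y of flap_hole in the frame of jamb_hole between -0.0045 and 0.0045 m and angle between the y axis of flap_hole and the y axis of jamb_hole, either way round below 0.1 rad and angle between flap_hole's own z axis and vertical below 0.3 rad and x of flap_grip in the frame of jamb_hole below -0.05 m and contact force between the fingers and flap above 2 N and contact force between flap and tray below 5 N and contact force between flap and blue_bottle below 0.1 N and contact force between flap and white_bottle below 0.1 N and linear speed of flap below 0.02 m/s); the arm keeps its last pose, push and grip.
It fails at once if the hinge pin or another bystander is moved more than 40 mm or toppled (distance of any of amber_bottle_3, tip_box, petri_dish, cap_opener, hinge_pin from where it was at the start of the episode above 0.04 m or angle between any of amber_bottle_3, tip_box, petri_dish, cap_opener, hinge_pin's own z axis and vertical above 0.7 rad).
It fails at once if a wash bottle is tipped over (angle between any of blue_bottle, white_bottle's own z axis and vertical above 0.7 rad).
It also fails if it takes over 72 s, if anything falls off the work surface, if the arm or the gripper's body presses on something with over 40 N, if the wrist force passes 120 N, or if a joint passes its speed limit or range.

## Working session

There is one attempt and no reset: what is moved stays moved. The work goes in short steps, Python scripts to look and compute and a shell command to move; the robot and the scene stay as the last step left them, time stands still between calls to the robot, and variables do not carry over. Pictures are saved under pics/ and viewed, at most 11 in all, crops included, and the job is handed in when it is done.

```bash
ls; mkdir -p pics
cat > h.py <<'E'
import numpy as np,cv2
from cell import sensors,camera,order,r
from scipy.spatial.transform import Rotation as R
def world(c,uv,z=None):
    "pixels -> world; z=None uses depth, else plane at height z"
    uv=np.atleast_2d(np.asarray(uv,float)); V=np.linalg.inv(c['view'])
    n=cv2.undistortPoints(uv[:,None],c['intrinsics'],np.array(c['dist']))[:,0]
    d=np.c_[n,np.ones(len(n))]
    if z is None:
        dep=c['range_z'][uv[:,1].astype(int),uv[:,0].astype(int)]
        return (d*dep[:,None])@V[:3,:3].T+V[:3,3]
    w=d@V[:3,:3].T; o=V[:3,3]
    return o+w*((z-o[2])/w[:,2])[:,None]
def save(c,n): cv2.imwrite('pics/'+n,c['frame'][:,:,::-1])
E
python3 - <<'E'
from h import *
c=camera('top');save(c,'top0.png');d=camera('scene');save(d,'scene0.png')
print(np.round(np.linalg.inv(c['view']),3));print(np.round(np.linalg.inv(d['view']),3))
print(sensors.state())
E
```

```text
pics
[[ 0.003 -0.992  0.125  0.477]
 [-1.    -0.004 -0.008 -0.046]
 [ 0.008 -0.125 -0.992  1.113]
 [ 0.     0.     0.     1.   ]]
[[-0.743 -0.482  0.465  0.087]
 [-0.669  0.513 -0.537  0.55 ]
 [ 0.02  -0.71  -0.704  0.882]
 [ 0.     0.     0.     1.   ]]
{'clock': 0.1, 'qpos': array([-1.44299058e+00,  3.42658584e-01,  1.52494947e+00, -3.32623107e-05,
        1.27542428e+00, -1.45998377e-01]), 'joint_vel': array([ 0.00224111, -0.00213452, -0.00158089, -0.00025184,  0.00096633,
        0.00052359]), 'joint_torque': array([ 1.99896800e-03, -4.34446585e+01, -2.46489948e+01, -1.03537895e-04,
        4.63343138e-03,  1.94059066e-05]), 'tcp_pos': array([ 0.1419215 , -0.50505977,  0.23068283]), 'eef_rot': array([ 9.90642621e-01,  1.36479592e-01, -9.35897672e-06, -7.19954740e-04]), 'ft_force': array([ 0.57433056, -0.26794755,  0.77881614]), 'ft_torque': array([-0.00341904, -0.05027109, -0.00383283]), 'grasp_force': 0.0, 'width': 0.08529638732873937}
```

View pics/top0.png

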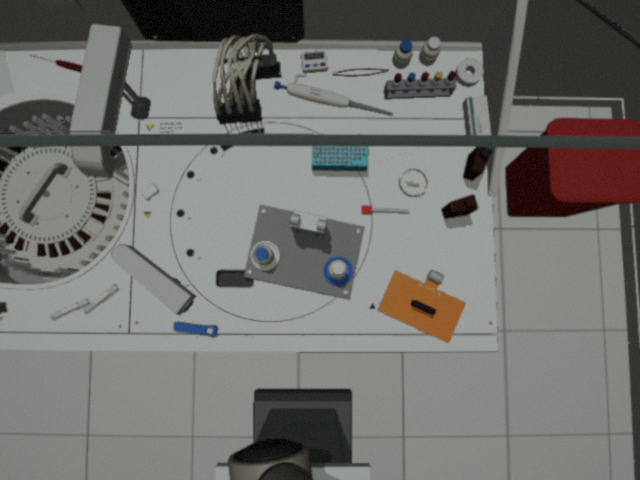

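View pics/scene0.png

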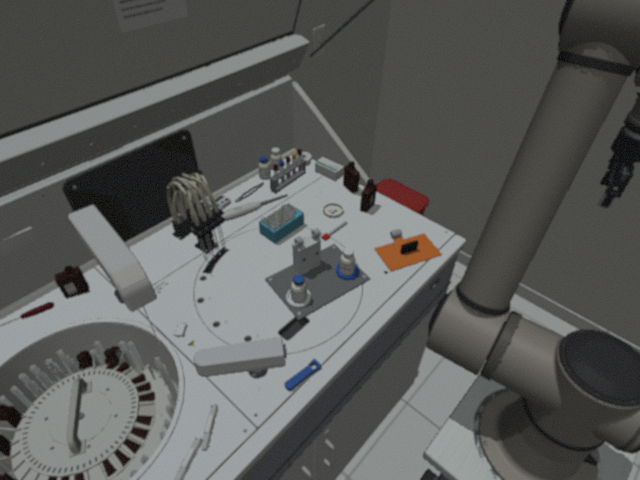

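The top view shows the tray around (305,252), with the blue-capped bottle at (264,254) and the white-capped one in the blue seat at (338,268). The flap is at (422,305), its knuckle at (436,276) and its rib at (423,307). The pin is at (385,210). The scene view confirms this. Next I'll take coarse measurements.

```bash
cat >> h.py <<'E'
def blob(mask,k=1,roi=None):
    m=mask.astype(np.uint8)*255
    if roi: z=np.zeros_like(m); a,b,c,d=roi; z[b:d,a:c]=m[b:d,a:c]; m=z
    cs,_=cv2.findContours(m,cv2.RETR_EXTERNAL,cv2.CHAIN_APPROX_NONE)
    return sorted(cs,key=cv2.contourArea)[::-1][:k]
def hsv(c): return cv2.cvtColor(c['frame'],cv2.COLOR_RGB2HSV)
def rect(c,cnt,z):
    p=(world(c,cnt[:,0],z)[:,:2]*1000).astype(np.float32)
    return cv2.minAreaRect(p)
E
python3 - <<'E'
from h import *
c=camera('top');H=hsv(c);h,s,v=[H[...,i].astype(int) for i in range(3)]
print('fx',c['intrinsics'][0,0],'dist',c['dist'])
tr=(s<40)&(v>70)&(v<150); 
print('tray',rect(c,blob(cv2.morphologyEx(tr.astype(np.uint8),cv2.MORPH_CLOSE,np.ones((5,5))),1,(235,195,370,305))[0],.006))
o=(h>5)&(h<25)&(s>150)&(v>100)
print('flap',rect(c,blob(cv2.morphologyEx(o.astype(np.uint8),cv2.MORPH_CLOSE,np.ones((9,9))),1,(370,260,475,350))[0],.004))
print('rib',rect(c,blob(v<50,1,(405,295,440,318))[0],.036))
b=(h>100)&(h<125)&(s>100)
for q in blob(b,3,(240,230,360,290)): print('blue',cv2.boundingRect(q),rect(c,q,.076 if cv2.boundingRect(q)[0]<300 else .015))
for uv in [(264,253),(338,268),(436,275),(423,307)]: print(uv,np.round(world(c,uv),3), [H[uv[1],uv[0]]])
E
```

```text
fx 526.6924860324834 dist [-0.05149831  0.          0.          0.          0.        ]
tray ((579.2816772460938, -19.733139038085938), (268.3927307128906, 187.17103576660156), 79.10008239746094)
flap ((480.4454345703125, -272.0338134765625), (159.43910217285156, 102.74754333496094), 65.34415435791016)
rib ((472.58941650390625, -265.739501953125), (49.86013412475586, 10.993147850036621), 65.63060760498047)
blue (323, 256, 30, 30) ((547.6103515625, -93.45179748535156), (60.411956787109375, 59.220855712890625), 45.145450592041016)
blue (255, 247, 13, 13) ((578.0259399414062, 60.37904357910156), (24.10236358642578, 22.030418395996094), 27.305997848510742)
(264, 253) [[0.577 0.054 0.084]] [array([108, 168, 126], dtype=uint8)]
(338, 268) [[ 0.548 -0.091  0.086]] [array([ 84,   8, 161], dtype=uint8)]
(436, 275) [[ 0.539 -0.298  0.018]] [array([ 78,  10, 132], dtype=uint8)]
(423, 307) [[ 0.473 -0.267  0.033]] [array([130,  36,  21], dtype=uint8)]
```

```bash
cat >> h.py <<'E'
def go(x,y,z,th):
    "units from measured pose to TCP target (mm, deg yaw of tool x, pointing down): turn first"
    s=sensors.state(); p=s['tcp_pos']*1000; Rm=R.from_quat(s['eef_rot'])
    a=np.radians(th); T=np.array([[np.cos(a),np.sin(a),0],[np.sin(a),-np.cos(a),0],[0,0,-1]]).T
    print('now',np.round(p,1),'yaw',round(np.degrees(np.arctan2(*Rm.as_matrix()[1::-1,0])),2),
      'turn(5deg)',np.round((Rm.inv()*R.from_matrix(T)).as_rotvec()/np.radians(5),2),
      'shift(30mm)',np.round(T.T@(np.array([x,y,z])-p)/30,2),'t',s['clock'],'w',s['width'],'F',np.round(s['ft_force'],1),s['grasp_force'])
E
python3 -m crank '{"steps":[0,0,-0.5,0,0,-0.97,0, 0,0,-0.5,0,0,-0.97,0, 0,0,-0.5,0,0,-0.97,0, 0,0,-0.4,0,0,-0.97,0, 0,0,-0.4,0,0,-0.97,0]}'
python3 -m crank '{"steps":[0,0,0,0,0,-0.97,0, 0,0,0,0,0,-0.97,0, 0,0,0,0,0,-0.97,0, 0,0,0,0,0,-0.97,0, 0,0,0,0,0,-0.97,0]}'
python3 -m crank '{"steps":[0,0,0,0,0,-0.97,0, 0,0,0,0,0,-0.97,0, 0,0,0,0,0,-0.97,0, 0,0,0,0,0,0,0]}'
python3 -c "from h import *;go(500,-20,300,78.8)"
```

```text
clock: 0.57
tcp_pos: [0.142, -0.5053, 0.3008]
eef_rot: [0.939, 0.343, 0.0, -0.0]
ft_force: [-0.3, 0.2, -0.4]
width: 0.0853
grasp_force: 0.0
clock: 0.98
tcp_pos: [0.142, -0.5053, 0.3]
eef_rot: [0.846, 0.533, 0.0, -0.0]
ft_force: [1.0, -0.0, -0.1]
width: 0.0856
grasp_force: 0.0
clock: 1.32
tcp_pos: [0.142, -0.5053, 0.3]
eef_rot: [0.772, 0.635, 0.0, -0.0]
ft_force: [0.4, 0.2, -0.6]
width: 0.0856
grasp_force: 0.0
now [ 142.  -505.3  300. ] yaw 78.91 turn(5deg) [-0.   -0.01  0.02] shift(30mm) [18.19  8.57  0.  ] t 1.3167 w 0.08559324345588401 F [ 0.4  0.2 -0.6] 0.0
```

```bash
python3 -m crank '{"steps":[0.4,0.18,0,0,0,0,0, 0.73,0.34,0,0,0,0,0, 0.73,0.34,0,0,0,0,0, 0.73,0.34,0,0,0,0,0, 0.73,0.34,0,0,0,0,0]}' >/dev/null
python3 -m crank '{"steps":[0.73,0.34,0,0,0,0,0, 0.73,0.34,0,0,0,0,0, 0.73,0.34,0,0,0,0,0, 0.73,0.34,0,0,0,0,0, 0.73,0.34,0,0,0,0,0]}' >/dev/null
python3 -m crank '{"steps":[0.73,0.34,0,0,0,0,0, 0.73,0.34,0,0,0,0,0, 0.73,0.34,0,0,0,0,0, 0.73,0.34,0,0,0,0,0, 0.73,0.34,0,0,0,0,0]}' >/dev/null
python3 -m crank '{"steps":[0.73,0.34,0,0,0,0,0, 0.73,0.34,0,0,0,0,0, 0.73,0.34,0,0,0,0,0, 0.73,0.34,0,0,0,0,0, 0.73,0.34,0,0,0,0,0]}' >/dev/null
python3 -m crank '{"steps":[0.73,0.34,0,0,0,0,0, 0.73,0.34,0,0,0,0,0, 0.73,0.34,0,0,0,0,0, 0.73,0.34,0,0,0,0,0, 0.27,0.27,0,0,0,0,0]}' >/dev/null
python3 -m crank '{"steps":[0,0,0,0,0,0,0]}'
python3 - <<'E'
from h import *
go(500,-20,300,78.8)
c=camera('wrist');save(c,'w1.png');print(np.round(np.linalg.inv(c['view']),3),c['intrinsics'][0,0])
E
```

```text
clock: 3.48
tcp_pos: [0.4884, -0.0384, 0.3]
eef_rot: [0.773, 0.635, 0.0, -0.0]
ft_force: [0.3, 0.0, -0.1]
width: 0.0855
grasp_force: 0.0
now [488.4 -38.4 300. ] yaw 78.8 turn(5deg) [-0. -0. -0.] shift(30mm) [ 0.68  0.26 -0.  ] t 3.4833 w 0.085531947435809 F [ 0.3  0.  -0.1] 0.0
[[ 0.981 -0.185 -0.057  0.504]
 [-0.194 -0.938 -0.286  0.035]
 [-0.     0.292 -0.956  0.442]
 [ 0.     0.     0.     1.   ]] 359.59355134641305
```

View pics/w1.png

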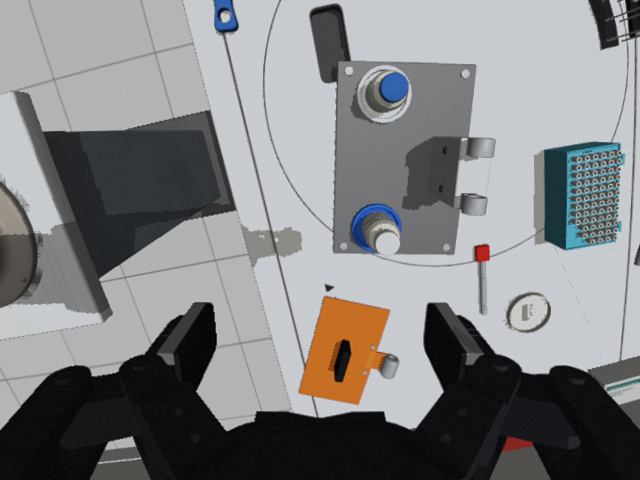

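The wrist view shows the white seat at (384,95), the blue seat at (376,225) and the jamb knuckles at (480,147) and (473,205). The flap rib is at (343,360) and the flap knuckle at (388,365).

```bash
cat >> h.py <<'E'
def allpts(c):
    v,u=np.mgrid[0:480,0:640]; uv=np.c_[u.ravel(),v.ravel()]
    return world(c,uv).reshape(480,640,3)*1000
def cap(c,P,xy,blue,rad=40,zc=76,z0=0):
    "cap top centre by depth near xy"
    m=(np.hypot(P[...,0]-xy[0],P[...,1]-xy[1])<rad)&(P[...,2]>z0+zc-6)&(P[...,2]<z0+zc+6)
    return cv2.minEnclosingCircle(P[m][:,:2].astype(np.float32)),np.median(P[m],0),m.sum()
E
python3 - <<'E'
from h import *
c=camera('wrist');H=hsv(c);h,s,v=[H[...,i].astype(int) for i in range(3)];P=allpts(c)
np.save('P.npy',P)
b=(h>100)&(h<125)&(s>100)
q=blob(b,1,(330,190,420,260))[0];print('blueseat',cv2.minEnclosingCircle((world(c,q[:,0],.015)[:,:2]*1000).astype(np.float32)))
q=blob((v>185)&(s<40),2,(345,60,420,130))
for k in q: print('whiteseat',len(k),cv2.minEnclosingCircle((world(c,k[:,0],.015)[:,:2]*1000).astype(np.float32)))
tr=((s<60)&(v>60)&(v<140)).astype(np.uint8)
for k in blob(tr,1,(325,50,500,265)):
    hull=cv2.approxPolyDP(cv2.convexHull(k),4,True)[:,0]; print('plate',hull.tolist(), np.round(world(c,hull,.006)*1000).tolist())
print('screws',np.round(world(c,[(349,71),(465,74),(343,246),(447,247)],.006)*1000,1).tolist())
print('blue cap',cap(c,P,(578,58),1,zc=86));print('white cap',cap(c,P,(548,-93),1,zc=86))
a=np.radians(-11.2);O=np.array([563,-17]);ax=np.array([np.cos(a),np.sin(a)]);ay=np.array([-ax[1],ax[0]])
tx=(P[...,:2]-O)@ax;ty=(P[...,:2]-O)@ay
m=(abs(ty)<50)&(tx>40)&(tx<110)&(P[...,2]>95)&(P[...,2]<145)
print('block',m.sum(),P[m][:,2].max(),tx[m].min(),tx[m].max(),ty[m].min(),ty[m].max())
for lo,hi in((-45,0),(0,45)):
    k=m&(ty>lo)&(ty<hi)&(P[...,2]>124); print(k.sum(),[np.percentile(x[k],[2,50,98]).round(1) for x in(tx,ty,P[...,2])])
E
```

```text
blueseat ((549.2982177734375, -91.43694305419922), 31.07863426208496)
whiteseat 160 ((588.6822509765625, 50.8798828125), 27.324735641479492)
whiteseat 141 ((581.000732421875, 73.93600463867188), 26.298202514648438)
plate [[325, 50], [476, 64], [487, 196], [453, 253], [333, 250], [325, 224]] [[525.0, 118.0, 6.0], [690.0, 72.0, 6.0], [691.0, -81.0, 6.0], [643.0, -147.0, 6.0], [491.0, -113.0, 6.0], [488.0, -78.0, 6.0]]
screws [[547.7, 91.1, 6.0], [676.6, 64.0, 6.0], [504.6, -110.5, 6.0], [635.6, -137.8, 6.0]]
blue cap (((579.4851684570312, 60.48928451538086), 13.579316139221191), array([579.21577741,  60.66841417,  84.69415398]), np.int64(676))
white cap (((550.8394775390625, -90.27318572998047), 13.616536140441895), array([550.91802761, -89.34769371,  84.90689443]), np.int64(495))
block 2597 130.05102468877038 62.3165809744471 95.35690874034728 -33.47452487643214 34.97169209900291
323 [array([66.3, 73.2, 82.5]), array([-32.8, -24.9, -17.3]), array([124.2, 127.1, 128.8])]
361 [array([66.8, 73.4, 82.9]), array([19. , 26.6, 34.9]), array([124.2, 127.1, 129. ])]
```

```bash
python3 -m crank '{"steps":[0.4,0.24,0.4,0,0,0.1,0, 0.7,0.42,0.7,0,0,0,0, 0.7,0.42,0.7,0,0,0,0, 0.7,0.42,0.7,0,0,0,0, 0.7,0.42,0.7,0,0,0,0]}' >/dev/null
python3 -m crank '{"steps":[0.62,0.42,0.7,0,0,0,0, 0,0,0.4,0,0,0,0, 0,0,0,0,0,0,0]}' >/dev/null
python3 - <<'E'
from h import *
go(579.5,60.5,28,78.3)
c=camera('wrist');P=allpts(c);print('blue cap',cap(c,P,(578,58),1,zc=86));print('white cap',cap(c,P,(548,-93),1,zc=86))
E
```

```text
now [577.8  57.4 168. ] yaw 78.2 turn(5deg) [-0.07  0.02 -0.02] shift(30mm) [0.11 0.03 4.67] t 4.25 w 0.0851967894810162 F [-0.8  0.3  0.1] 0.0
blue cap (((579.955078125, 60.814002990722656), 13.474794387817383), array([580.00100329,  61.47767334,  84.84837705]), np.int64(1220))
white cap (((552.2576904296875, -80.94924926757812), 10.396336555480957), array([552.77891892, -78.08153485,  82.39571419]), np.int64(130))
```

```bash
python3 -m crank '{"steps":[0.11,0.03,0.6,0,0,0,0, 0,0,0.8,0,0,0,0, 0,0,0.8,0,0,0,0, 0,0,0.8,0,0,0,0, 0,0,0.8,0,0,0,0]}' 
python3 -m crank '{"steps":[0,0,0.6,0,0,0,0, 0,0,0.27,0,0,0,0.3, 0,0,0,0,0,0,1, 0,0,0,0,0,0,1, 0,0,0,0,0,0,1]}'
python3 -m crank '{"steps":[0,0,0,0,0,0,1, 0,0,0,0,0,0,1, 0,0,0,0,0,0,1, 0,0,0,0,0,0,1, 0,0,0,0,0,0,1]}'
python3 -c "
from h import *;go(580,60.5,28,78.3)"
```

```text
clock: 4.72
tcp_pos: [0.5816, 0.0594, 0.0584]
eef_rot: [0.776, 0.63, 0.001, 0.001]
ft_force: [1.7, 0.6, 0.1]
width: 0.0851
grasp_force: 0.0
clock: 5.13
tcp_pos: [0.5822, 0.0604, 0.0331]
eef_rot: [0.776, 0.631, 0.001, 0.001]
ft_force: [-0.4, -0.6, 1.4]
width: 0.0385
grasp_force: 1.2
clock: 5.55
tcp_pos: [0.5821, 0.0605, 0.0334]
eef_rot: [0.776, 0.631, 0.001, 0.001]
ft_force: [-1.3, -1.0, 6.7]
width: 0.0367
grasp_force: 60.0
now [582.1  60.5  33.4] yaw 78.25 turn(5deg) [ 0.04 -0.   -0.01] shift(30mm) [-0.01 -0.07  0.18] t 5.55 w 0.036741591200652346 F [-1.3 -1.   6.7] 59.983827627729625
```

```bash
python3 -m crank '{"steps":[0,0,-0.3,0,0,0,1, 0,0,-0.6,0,0,0,1, 0,0,-0.6,0,0,0,1, 0,0,-0.5,0,0,0,1, -0.2,-0.3,0,0,0,0,1]}' >/dev/null
python3 -m crank '{"steps":[-0.5,-0.6,0,0,0,0,1, -0.5,-0.6,0,0,0,0,1, -0.5,-0.6,0,0,0,0,1, -0.5,-0.6,0,0,0,0,1, -0.46,-0.5,0,0,0,0,1]}' >/dev/null
python3 -m crank '{"steps":[0,-0.16,0.4,0,0,0,1, 0,0,0.6,0,0,0,1, 0,0,0.6,0,0,0,1, 0,0,0.3,0,0,0,1, 0,0,0,0,0,0,1]}'
python3 -c "
from h import *;go(467,3,24,78.3)"
```

```text
clock: 6.8
tcp_pos: [0.4655, 0.0033, 0.0334]
eef_rot: [0.776, 0.631, -0.001, -0.001]
ft_force: [-0.5, -1.2, -0.2]
width: 0.037
grasp_force: 60.2
now [465.5   3.3  33.4] yaw 78.23 turn(5deg) [-0.02  0.   -0.01] shift(30mm) [-0.    0.05  0.31] t 6.8 w 0.0370223465260198 F [-0.5 -1.2 -0.2] 60.16628676792607
```

```bash
python3 -m crank '{"steps":[0,0,0.15,0,0,0,1, 0,0,0.13,0,0,0,1, 0,0,0,0,0,0,1]}'
python3 -m crank '{"steps":[0,0,0,0,0,0,0, 0,0,0,0,0,0,0, 0,0,0,0,0,0,0, 0,0,0,0,0,0,0, 0,0,-0.4,0,0,0,0]}' 
python3 -m crank '{"steps":[0,0,-0.8,0,0,0,0, 0,0,-0.8,0,0,0,0, 0,0,-0.8,0,0,0,0, 0,0,-0.8,0,0,0,0, 0,0,-0.4,0,0,0,0]}' >/dev/null
python3 -m crank '{"steps":[-0.25,0.34,0,0,0,0,0, -0.5,0.68,0,0,0,0,0, -0.5,0.68,0,0,0,0,0, -0.5,0.68,0,0,0,0,0, -0.5,0.68,0,0,0,0,0]}' >/dev/null
python3 -m crank '{"steps":[-0.23,0.35,0,0,0,0,0, 0,0,0,0,0,0,0, 0,0,0,0,0,0,0]}' >/dev/null
python3 - <<'E'
from h import *
c=camera('wrist');P=allpts(c);print('white cap',cap(c,P,(550,-91),1,zc=86));print('blue cap',cap(c,P,(466,3),1,zc=76))
q=cap(c,P,(550,-91),1,zc=86)[0][0]; go(*q,31,78.3); save(c,'w2.png')
E
```

```text
clock: 7.05
tcp_pos: [0.4665, 0.0032, 0.0259]
eef_rot: [0.776, 0.631, 0.0, 0.0]
ft_force: [0.9, -0.6, -1.4]
width: 0.0369
grasp_force: 60.2
clock: 7.47
tcp_pos: [0.4651, 0.0034, 0.0367]
eef_rot: [0.776, 0.631, -0.001, -0.001]
ft_force: [0.3, 0.3, -0.1]
width: 0.0851
grasp_force: 0.0
white cap (((551.1444702148438, -90.11076354980469), 13.458475112915039), array([551.5088718 , -89.16300316,  84.85079318]), np.int64(1469))
blue cap (((466.09735107421875, 2.4802422523498535), 13.679464340209961), array([467.42777595,   2.51461332,  74.74231142]), np.int64(1712))
now [550.4 -90.4 144.7] yaw 78.21 turn(5deg) [-0.03 -0.   -0.02] shift(30mm) [0.01 0.02 3.79] t 8.6 w 0.08555142360292756 F [0.7 0.5 0.7] 0.0
```

```bash
python3 -m crank '{"steps":[0.01,0.02,0.5,0,0,0,0, 0,0,0.8,0,0,0,0, 0,0,0.8,0,0,0,0, 0,0,0.8,0,0,0,0, 0,0,0.6,0,0,0,0]}' >/dev/null
python3 -m crank '{"steps":[0,0,0.29,0,0,0,0, 0,0,0,0,0,0,0.3, 0,0,0,0,0,0,1, 0,0,0,0,0,0,1, 0,0,0,0,0,0,1]}'
python3 -m crank '{"steps":[0,0,0,0,0,0,1, 0,0,0,0,0,0,1, 0,0,0,0,0,0,1, 0,0,0,0,0,0,1]}'
python3 -m crank '{"steps":[0,0,-0.3,0,0,0,1, 0,0,-0.6,0,0,0,1, 0,0,-0.6,0,0,0,1, 0,0,-0.5,0,0,0,1, 0,0,0,0,0,0,1]}'
python3 - <<'E'
from h import *
cs=[camera('wrist'),camera('top')]
for c,n in zip(cs,('w3.png','t3.png')):
    save(c,n);H=hsv(c);h,s,v=[H[...,i].astype(int) for i in range(3)];P=allpts(c)
    g=(world(c,np.argwhere(np.ones((480,640)))[:,::-1],.015)[:,:2]*1000).reshape(480,640,2)
    m=(np.hypot(g[...,0]-580,g[...,1]-60)<40)
    for nm,q,k in(('white',(v>140)&(s<40),(581,59)),('blue',(h>100)&(h<125)&(s>100),(550,-92))):
        m=(np.hypot(g[...,0]-k[0],g[...,1]-k[1])<42)
        for b in blob(q&m,2): print(n,nm,cv2.contourArea(b),cv2.minEnclosingCircle((world(c,b[:,0],.015)[:,:2]*1000).astype(np.float32)),rect(c,b,.015))
go(580,60,60,78.3)
E
```

```text
clock: 9.43
tcp_pos: [0.5525, -0.0904, 0.0335]
eef_rot: [0.776, 0.631, 0.001, 0.001]
ft_force: [-0.9, -0.3, 0.6]
width: 0.0385
grasp_force: 0.3
clock: 9.77
tcp_pos: [0.5527, -0.0905, 0.0337]
eef_rot: [0.776, 0.631, 0.001, 0.001]
ft_force: [-1.1, 1.2, 7.0]
width: 0.0371
grasp_force: 60.0
clock: 10.18
tcp_pos: [0.5538, -0.0909, 0.0958]
eef_rot: [0.776, 0.631, 0.002, 0.003]
ft_force: [0.6, 0.6, -1.3]
width: 0.0368
grasp_force: 60.1
w3.png white 6509.0 ((579.177978515625, 50.959083557128906), 41.12141799926758) ((575.8793334960938, 35.07834243774414), (34.457237243652344, 82.23643493652344), 78.26589965820312)
w3.png blue 4150.5 ((550.2945556640625, -91.29386138916016), 30.846248626708984) ((550.5697021484375, -84.64762115478516), (47.92387771606445, 60.696903228759766), 87.36871337890625)
t3.png white 599.5 ((580.2008666992188, 59.377166748046875), 30.020999908447266) ((580.0888061523438, 59.87324905395508), (58.913509368896484, 56.56325149536133), 0.6858772039413452)
t3.png white 33.0 ((587.2630615234375, 94.53252410888672), 20.37214469909668) ((587.6690063476562, 96.4573745727539), (6.934603214263916, 40.7363166809082), 78.09178924560547)
t3.png blue 24.5 ((529.229248046875, -74.12287902832031), 11.84909725189209) ((529.33056640625, -74.24893951416016), (23.695676803588867, 7.1562395095825195), 38.792415618896484)
t3.png blue 0.5 ((520.9900512695312, -105.35711669921875), 1.474505066871643) ((521.5093994140625, -104.83937072753906), (1.4667432308197021, 2.948809862136841), 44.911739349365234)
now [552.  -90.4  92.7] yaw 78.24 turn(5deg) [ 0.02  0.   -0.01] shift(30mm) [ 5.1  -0.1   1.09] t 10.2833 w 0.036752658395356554 F [-0.4 -0.4 -0.7] 60.13471728656441
```

View pics/w3.png

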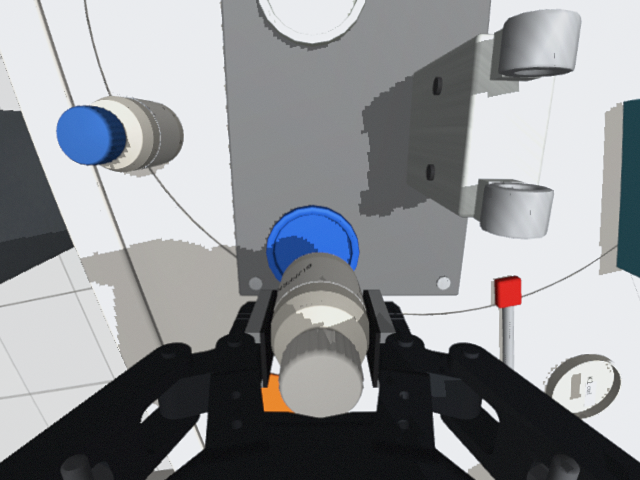

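The picture shows the white bottle gripped upright over the blue seat (312,245), the blue bottle parked at (95,135), and the white seat empty at (312,10).

```bash
python3 -m crank '{"steps":[0.3,-0.08,0,0,0,0,1, 0.6,0,0,0,0,0,1, 0.7,0,0,0,0,0,1, 0.7,0,0,0,0,0,1, 0.7,0,0,0,0,0,1]}' >/dev/null
python3 -m crank '{"steps":[0.7,0,0,0,0,0,1, 0.7,0,0,0,0,0,1, 0.5,0,0,0,0,0,1, 0.2,0,0,0,0,0,1, 0,0,0,0,0,0,1]}'
python3 -c "
from h import *;go(580.7,59.8,33,78.3)"
```

```text
clock: 11.12
tcp_pos: [0.58, 0.0616, 0.091]
eef_rot: [0.775, 0.632, -0.001, -0.001]
ft_force: [-0.7, -0.1, 0.5]
width: 0.0365
grasp_force: 60.1
now [580.   61.6  91. ] yaw 78.37 turn(5deg) [-0.02  0.    0.01] shift(30mm) [-0.06  0.04  1.93] t 11.1167 w 0.03648820702409878 F [-0.7 -0.1  0.5] 60.1443645672407
```

```bash
python3 -m crank '{"steps":[-0.05,0.04,0.4,0,0,0,1, 0,0,0.6,0,0,0,1, 0,0,0.6,0,0,0,1, 0,0,0.3,0,0,0,1, 0,0,0,0,0,0,1]}'
python3 -m crank '{"steps":[0,0,0,0,0,0,0, 0,0,0,0,0,0,0, 0,0,0,0,0,0,0, 0,0,0,0,0,0,0, 0,0,-0.4,0,0,0,0]}' 
python3 -m crank '{"steps":[0,0,-0.8,0,0,0,0, 0,0,-0.8,0,0,0,0, 0,0,-0.8,0,0,0,0, 0,0,-0.8,0,0,0,0, 0,0,-0.4,0,0,0,0]}' >/dev/null
python3 -m crank '{"steps":[-0.24,-0.34,0,0,0,0,0, -0.5,-0.65,0,0,0,0,0, -0.5,-0.65,0,0,0,0,0, -0.5,-0.65,0,0,0,0,0, -0.5,-0.65,0,0,0,0,0]}' >/dev/null
python3 -m crank '{"steps":[-0.4,-0.4,0,0,0,0,0, 0,0,0.3,0,0,0,0, 0,0,0,0,0,0,0]}' >/dev/null
python3 - <<'E'
from h import *
c=camera('wrist');P=allpts(c);print('white cap',cap(c,P,(580,60),1,zc=86));print('blue cap',cap(c,P,(466,3),1,zc=76))
q=cap(c,P,(466,3),1,zc=76)[0][0]; go(*q,24,78.3)
c=camera('top');P=allpts(c);print('white cap',cap(c,P,(580,60),1,zc=86))
H=hsv(c);h,s,v=[H[...,i].astype(int) for i in range(3)]
for b in blob((h>100)&(h<125)&(s>100),2,(310,240,370,300)):print(rect(c,b,.015))
E
```

```text
clock: 11.53
tcp_pos: [0.5804, 0.0575, 0.0342]
eef_rot: [0.776, 0.631, -0.001, -0.001]
ft_force: [1.4, 0.3, -0.2]
width: 0.0364
grasp_force: 60.8
clock: 11.95
tcp_pos: [0.5801, 0.0581, 0.0454]
eef_rot: [0.776, 0.631, -0.002, -0.001]
ft_force: [0.3, 0.1, -0.2]
width: 0.0853
grasp_force: 0.0
white cap (((581.6063232421875, 57.411373138427734), 13.825212478637695), array([580.41223455,  57.9276653 ,  84.80926855]), np.int64(1903))
blue cap (((466.2173156738281, 2.976840019226074), 13.28571891784668), array([466.33927129,   3.77280164,  74.80121128]), np.int64(1337))
now [467.5   1.2 145.7] yaw 78.2 turn(5deg) [-0.   -0.   -0.02] shift(30mm) [ 0.05 -0.05  4.06] t 13.0833 w 0.08515132068326815 F [0.4 0.1 0. ] 0.0
white cap (((579.7183227539062, 55.588783264160156), 13.227581024169922), array([579.33964246,  55.95476888,  85.0936145 ]), np.int64(138))
((547.6103515625, -93.45172882080078), (60.4119873046875, 59.2207145690918), 45.14492416381836)
```

```bash
python3 -m crank '{"steps":[0.05,-0.05,0.5,0,0,0,0, 0,0,0.8,0,0,0,0, 0,0,0.8,0,0,0,0, 0,0,0.8,0,0,0,0, 0,0,0.8,0,0,0,0]}' >/dev/null
python3 -m crank '{"steps":[0,0,0.3,0,0,0,0, 0,0,0,0,0,0,0.3, 0,0,0,0,0,0,1, 0,0,0,0,0,0,1, 0,0,0,0,0,0,1]}'
python3 -m crank '{"steps":[0,0,0,0,0,0,1, 0,0,0,0,0,0,1, 0,0,0,0,0,0,1, 0,0,0,0,0,0,1]}'
python3 -m crank '{"steps":[0,0,-0.4,0,0,0,1, 0,0,-0.7,0,0,0,1, 0,0,-0.7,0,0,0,1, 0,0,-0.5,0,0,0,1, 0,0,0,0,0,0,1]}'
python3 -c "
from h import *;go(550.5,-92,35,78.3)"
```

```text
clock: 13.97
tcp_pos: [0.4672, 0.0029, 0.0273]
eef_rot: [0.776, 0.631, 0.001, 0.001]
ft_force: [-0.8, 0.6, 0.6]
width: 0.0387
grasp_force: 1.2
clock: 14.3
tcp_pos: [0.4671, 0.0029, 0.0276]
eef_rot: [0.776, 0.631, 0.001, 0.001]
ft_force: [-0.7, -0.0, 5.1]
width: 0.0363
grasp_force: 59.4
clock: 14.72
tcp_pos: [0.4684, 0.0026, 0.0987]
eef_rot: [0.776, 0.631, 0.002, 0.003]
ft_force: [0.6, 0.2, -0.2]
width: 0.0365
grasp_force: 60.3
now [468.4   2.6  98.7] yaw 78.24 turn(5deg) [ 0.08 -0.   -0.01] shift(30mm) [-2.53  3.32  2.12] t 14.7167 w 0.036512375741376155 F [ 0.6  0.2 -0.2] 60.25799539173022
```

```bash
python3 -m crank '{"steps":[-0.25,0.33,0,0,0,0,1, -0.5,0.65,0,0,0,0,1, -0.5,0.65,0,0,0,0,1, -0.5,0.65,0,0,0,0,1, -0.5,0.65,0,0,0,0,1]}' >/dev/null
python3 -m crank '{"steps":[-0.28,0.39,0,0,0,0,1, 0,0,0,0,0,0,1, 0,0,0,0,0,0,1]}' >/dev/null
python3 -c "
from h import *;go(550.5,-92,38,78.3)"
```

```text
now [547.8 -92.4  93.7] yaw 78.16 turn(5deg) [-0.02 -0.   -0.03] shift(30mm) [0.03 0.08 1.86] t 15.3833 w 0.03670215083581248 F [-0.1 -0.2 -0.7] 60.243279004935175
```

```bash
python3 -m crank '{"steps":[0.03,0.08,0.3,0,0,0,1, 0,0,0.6,0,0,0,1, 0,0,0.6,0,0,0,1, 0,0,0.32,0,0,0,1, 0,0,0,0,0,0,1]}'
python3 -m crank '{"steps":[0,0,0,0,0,0,0, 0,0,0,0,0,0,0, 0,0,0,0,0,0,0, 0,0,0,0,0,0,0, 0,0,-0.4,0,0,0,0]}' 
python3 -m crank '{"steps":[0,0,-0.8,0,0,0,0, 0,0,-0.8,0,0,0,0, 0,0,-0.8,0,0,0,0, 0,0,-0.8,0,0,0,0, 0,0,-0.8,0,0,0,0]}' >/dev/null
python3 -m crank '{"steps":[0,-0.4,-0.6,0,0,0,0, 0,-0.6,-0.6,0,0,0,0, 0,-0.6,-0.4,0,0,0,0, 0,-0.4,0,0,0,0,0, 0,0,0,0,0,0,0]}' >/dev/null
python3 - <<'E'
from h import *
c=camera('wrist');save(c,'w4.png');P=allpts(c);print('white cap',cap(c,P,(580,57),1,zc=86));print('blue cap',cap(c,P,(550,-92),1,zc=86))
H=hsv(c);h,s,v=[H[...,i].astype(int) for i in range(3)]
g=(world(c,np.argwhere(np.ones((480,640)))[:,::-1],.036)[:,:2]*1000).reshape(480,640,2)
m=(P[...,2]>29)&(P[...,2]<42)&(np.hypot(P[...,0]-473,P[...,1]+266)<40)
print('rib',m.sum(),P[m].mean(0),cv2.minAreaRect(P[m][:,:2].astype(np.float32)))
t=(v<60)&(np.hypot(g[...,0]-473,g[...,1]+266)<40)
for b in blob(t,1): print('rib2',rect(c,b,.036))
o=(h>5)&(h<25)&(s>150)&(v>100)
for b in blob(o,1): print('flap',rect(c,b,.004))
m=(P[...,2]>10)&(P[...,2]<26)&(np.hypot(P[...,0]-539,P[...,1]+298)<32)
print('knuckle',m.sum(),cv2.minAreaRect(P[m][:,:2].astype(np.float32)),P[m][:,2].max())
go(473,-266,100,65.6)
E
```

```text
clock: 15.8
tcp_pos: [0.5489, -0.0902, 0.0383]
eef_rot: [0.776, 0.631, -0.001, -0.002]
ft_force: [-0.8, 0.7, -1.2]
width: 0.0367
grasp_force: 60.4
clock: 16.22
tcp_pos: [0.5495, -0.0909, 0.0512]
eef_rot: [0.776, 0.631, -0.001, -0.001]
ft_force: [-0.7, 0.4, -0.2]
width: 0.0854
grasp_force: 0.0
white cap (((581.3925170898438, 57.16037368774414), 13.617162704467773), array([580.75235125,  56.83808585,  84.8736563 ]), np.int64(1210))
blue cap (((548.8524169921875, -90.73785400390625), 13.608747482299805), array([548.5437414 , -89.71761029,  84.80887703]), np.int64(830))
rib 444 [ 475.50137406 -265.39795201   34.39620278] ((475.3790588378906, -267.32586669921875), (50.97896194458008, 12.272567749023438), 65.35646057128906)
rib2 ((475.5957946777344, -257.7887878417969), (62.467872619628906, 16.21698570251465), 65.55135345458984)
flap ((484.02447509765625, -270.84576416015625), (163.12649536132812, 108.25498962402344), 65.0694351196289)
knuckle 449 ((537.7460327148438, -296.4778137207031), (31.500368118286133, 21.061635971069336), 67.40492248535156) 22.570031137883195
now [491.5 -78.9 221.4] yaw 78.23 turn(5deg) [0.02 0.   2.53] shift(30mm) [-5.94  2.01  4.05] t 17.1 w 0.08537829823962509 F [ 0.   0.7 -0.2] 0.0
```

View pics/w4.png

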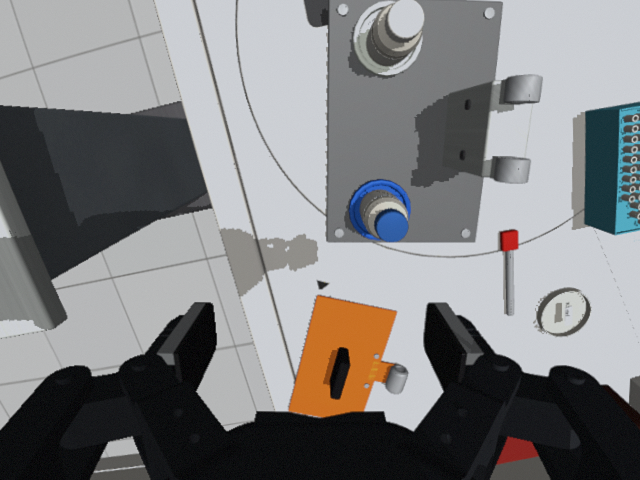

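Both bottles now stand in their own seats, blue at (380,215) and white at (392,40). The flap rib is at (341,372) and its knuckle at (396,378). Next I go above the flap.

```bash
python3 -m crank '{"steps":[0,0,0,0,0,0.85,0, 0,0,0,0,0,0.85,0, 0,0,0,0,0,0.87,0, -0.4,0.15,0.2,0,0,0,0.2, -0.7,0.25,0.4,0,0,0,0.4]}' >/dev/null
python3 -m crank '{"steps":[-0.7,0.25,0.4,0,0,0,0.4, -0.7,0.25,0.4,0,0,0,0.4, -0.7,0.25,0.4,0,0,0,0.4, -0.7,0.25,0.4,0,0,0,0.4, -0.7,0.25,0.4,0,0,0,0.4]}' >/dev/null
python3 -m crank '{"steps":[-0.7,0.25,0.4,0,0,0,0.4, -0.63,0.23,0.4,0,0,0,0.4, 0,0,0,0,0,0,0.4, 0,0,0,0,0,0,0.4]}'
python3 - <<'E'
from h import *
c=camera('wrist');save(c,'w5.png');P=allpts(c)
m=(P[...,2]>30)&(P[...,2]<42)&(np.hypot(P[...,0]-475,P[...,1]+267)<35)
k=cv2.minAreaRect(P[m][:,:2].astype(np.float32));print('rib',m.sum(),P[m].mean(0),k)
m=(P[...,2]>10)&(P[...,2]<26)&(np.hypot(P[...,0]-539,P[...,1]+298)<32)
print('knuckle',m.sum(),m.any() and cv2.minAreaRect(P[m][:,:2].astype(np.float32)),P[m][:,2].max())
H=hsv(c);o=(H[...,0]>5)&(H[...,0]<25)&(H[...,1]>150)&(H[...,2]>100)
print('plate z',np.median(P[o][:,2]))
go(*k[0],7,65.4)
E
```

```text
clock: 18.27
tcp_pos: [0.4758, -0.2681, 0.1172]
eef_rot: [0.842, 0.539, -0.0, -0.001]
ft_force: [-0.3, 0.3, -0.0]
width: 0.0515
grasp_force: 0.0
rib 1280 [ 475.64141627 -267.01345745   35.02632766] ((475.13751220703125, -268.3021545410156), (49.835906982421875, 11.57132625579834), 64.91747283935547)
knuckle 1234 ((538.1798706054688, -297.284912109375), (30.4256534576416, 21.106565475463867), 64.4435043334961) 23.080993105915297
plate z 3.496785681664172
now [ 476.1 -267.4  117.9] yaw 65.33 turn(5deg) [-0.01 -0.01 -0.01] shift(30mm) [-0.04 -0.02  3.7 ] t 18.3167 w 0.051210355436486034 F [0.2 0.1 0.1] 0.0
```

View pics/w5.png

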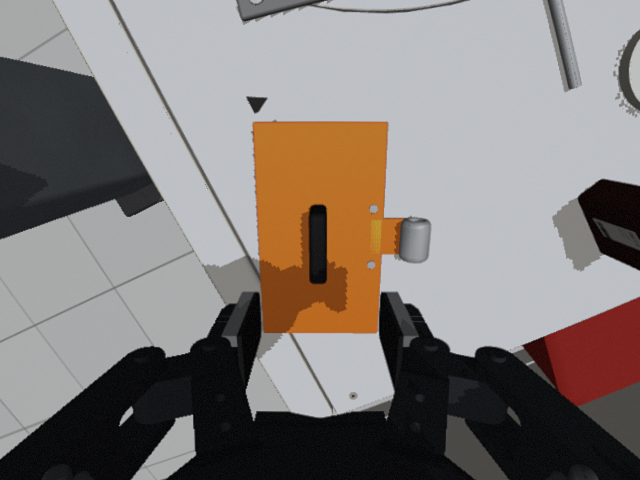

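The rib stands centred between the fingers at (318,244), with the knuckle at (415,240). I descend and grip.

```bash
python3 -m crank '{"steps":[-0.03,-0.02,0.4,0,0,0,0.4, 0,0,0.7,0,0,0,0.4, 0,0,0.7,0,0,0,0.4, 0,0,0.7,0,0,0,0.4, 0,0,0.6,0,0,0,0.4]}' >/dev/null
python3 -m crank '{"steps":[0,0,0.4,0,0,0,0.4, 0,0,0.15,0,0,0,0.4, 0,0,0,0,0,0,0.6, 0,0,0,0,0,0,0.8, 0,0,0,0,0,0,1]}'
python3 -m crank '{"steps":[0,0,0,0,0,0,1, 0,0,0,0,0,0,1, 0,0,0,0,0,0,1, 0,0,0,0,0,0,1, 0,0,0,0,0,0,1]}'
python3 -m crank '{"steps":[0,0,-0.2,0,0,0,1, 0,0,-0.4,0,0,0,1, 0,0,-0.5,0,0,0,1, 0,0,-0.3,0,0,0,1, 0,0,0,0,0,0,1]}'
python3 - <<'E'
from h import *
c=camera('wrist');P=allpts(c);go(475,-268,7,65.4)
H=hsv(c);o=(H[...,0]>5)&(H[...,0]<25)&(H[...,1]>150)&(H[...,2]>60)&(P[...,2]>10)
p=P[o];p=p[abs(p[:,2]-np.median(p[:,2]))<8];cen=p.mean(0);n=np.linalg.svd(p-cen,full_matrices=0)[2][2];print('plate',len(p),cen,n)
E
```

```text
clock: 19.15
tcp_pos: [0.4759, -0.2681, 0.0102]
eef_rot: [0.841, 0.54, 0.0, 0.001]
ft_force: [0.0, 0.4, -0.9]
width: 0.0155
grasp_force: 0.0
clock: 19.57
tcp_pos: [0.476, -0.2683, 0.0104]
eef_rot: [0.842, 0.54, 0.001, 0.001]
ft_force: [1.0, 1.2, 6.0]
width: 0.0108
grasp_force: 60.5
clock: 19.98
tcp_pos: [0.476, -0.2688, 0.0532]
eef_rot: [0.842, 0.54, 0.001, 0.002]
ft_force: [0.7, 0.0, -1.1]
width: 0.0109
grasp_force: 59.6
now [ 475.5 -268.4   52. ] yaw 65.38 turn(5deg) [ 0.02  0.01 -0.  ] shift(30mm) [ 0.01 -0.02  1.5 ] t 20.0333 w 0.011071663126503468 F [-0.5  0.1 -0.9] 59.567314982414246
plate 44685 [ 495.09112165 -237.47382979   46.26135115] [-1.93113379e-03  9.53545995e-04  9.99997681e-01]
```

```bash
python3 -m crank '{"steps":[0,0,-0.4,0,0,0,1, 0,0,-0.8,0,0,0,1, 0,0,-0.8,0,0,0,1, 0,0,-0.8,0,0,0,1, 0,0,-0.7,0,0,0,1]}' >/dev/null
python3 -m crank '{"steps":[0.3,-0.08,-0.4,0,0,0,1, 0.6,-0.14,0,0,0,0,1, 0.7,-0.16,0,0,0,0,1, 0.7,-0.16,0,0,0,0,1, 0.7,-0.16,0,0,0,0,1]}' >/dev/null
python3 -m crank '{"steps":[0.7,-0.16,0,0,0,0,1, 0.7,-0.16,0,0,0,0,1, 0.7,-0.16,0,0,0,0,1, 0.7,-0.16,0,0,0,0,1, 0.7,-0.16,0,0,0,0,1]}' >/dev/null
python3 -m crank '{"steps":[0.7,-0.16,0,0,0,0,1, 0.7,-0.16,0,0,0,0,1, 0.6,-0.16,0,0,0,0,1, 0.3,-0.1,0,0,0,0,1, 0,0,0,0,0,-0.5,1]}' >/dev/null
python3 -m crank '{"steps":[0,0,0,0,0,-0.9,1, 0,0,0,0,0,-0.8,1, 0,0,0,0,0,-0.38,1, 0,0,0,0,0,0,1, 0,0,0,0,0,0,1]}'
python3 - <<'E'
from h import *
c=camera('wrist');save(c,'w6.png');P=allpts(c);np.save('P6.npy',P);go(567,-17.3,117,78.3)
c=camera('scene');save(c,'s6.png');cv2.imwrite('pics/s6z.png',cv2.resize(c['frame'][150:350,200:440,::-1],None,fx=3,fy=3));c=camera('top');save(c,'t6.png')
E
```

```text
clock: 22.12
tcp_pos: [0.5279, -0.0023, 0.1675]
eef_rot: [0.776, 0.631, -0.0, -0.0]
ft_force: [-0.1, -0.3, -1.3]
width: 0.0112
grasp_force: 59.5
now [528.   -2.3 167.6] yaw 78.2 turn(5deg) [-0.01  0.   -0.02] shift(30mm) [-0.23  1.37  1.69] t 22.1667 w 0.010696715018540184 F [ 0.7 -0.4 -0.7] 59.516358375549316
```

View pics/w6.png

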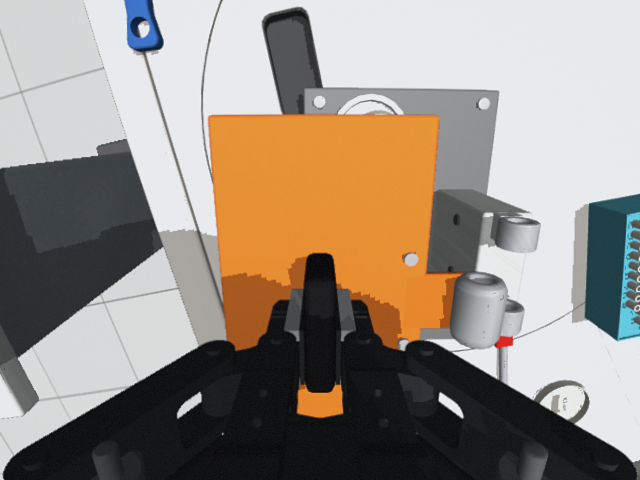

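View pics/s6z.png

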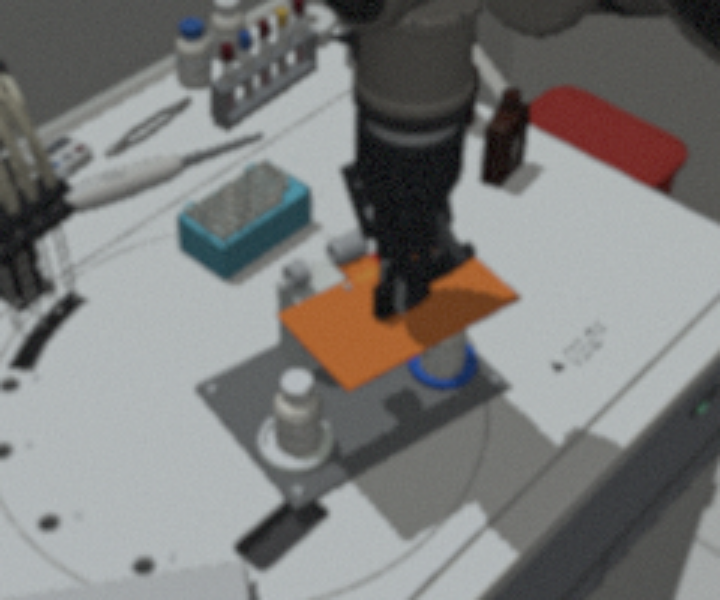

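The wrist view shows the flap level in the grip, its knuckle at (478,310) and the jamb knuckles at (517,233) and (510,318). The scene view shows the white bottle clear under the level flap. Next I fit the cylinders in depth.

```bash
cat >> h.py <<'E'
from scipy.optimize import least_squares
def cyl(p,yaw0,r=11):
    "fit horizontal cylinder of radius r to points (mm): returns centre(at mean along axis), yaw, extent along axis"
    def f(q,res=True):
        a=q[2]; ax=np.array([np.cos(a),np.sin(a)]); c=p[:,:2].mean(0)
        t=(p[:,:2]-c)@ax-q[0]; d=np.hypot(t,p[:,2]-q[1])-r
        return d
    s=least_squares(f,[0,p[:,2].max()-r,yaw0],loss='soft_l1',f_scale=1)
    a=s.x[2];ax=np.array([np.cos(a),np.sin(a)]);ay=np.array([-ax[1],ax[0]])
    c=p[:,:2].mean(0)+s.x[0]*ax; y=(p[:,:2]-c)@ay; e=np.percentile(y,[1,99])
    return c+ay*e.mean(),s.x[1],np.degrees(a),e[1]-e[0],np.sqrt(np.mean(s.fun**2)),len(p)
E
python3 - <<'E'
from h import *
P=np.load('P6.npy');P0=np.load('P.npy')
a=np.radians(-11.7);ax=np.array([np.cos(a),np.sin(a)]);ay=np.array([-ax[1],ax[0]])
def tf(P,O): return (P[...,:2]-O)@ax,(P[...,:2]-O)@ay
# jamb: view 1 and now
for n,Q in(('v1',P0),('v6',P)):
    t,y=tf(Q,np.array([635.5,-31.5]))
    for nm,m in(('L',(y>14)&(y<40)),('R',(y<-14)&(y>-40)),('both',abs(abs(y)-27)<13)):
        k=m&(abs(t)<14)&(Q[...,2]>112)&(Q[...,2]<135)
        k=cv2.erode(k.astype(np.uint8),np.ones((3,3)))>0
        if k.sum()>30:print(n,nm,cyl(Q[k],a))
tcp=np.array([528,-2.3]);t,y=tf(P,tcp+70*ax)
k=(abs(t)<16)&(abs(y)<22)&(P[...,2]>163)&(P[...,2]<186)
k=cv2.erode(k.astype(np.uint8),np.ones((3,3)))>0
print('flapk',cyl(P[k],a),'tcp+70',tcp+70*ax)
E
```

```text
v1 L (array([642.12704325,  -5.45601232]), np.float64(117.0113507116588), np.float64(-13.798692276818516), np.float64(14.47170959316415), np.float64(0.7177931080754929), 419)
v1 R (array([631.69059286, -55.66232991]), np.float64(117.01094123495638), np.float64(-10.429809451687394), np.float64(14.673742637689141), np.float64(0.909053877534031), 367)
v1 both (array([636.90586421, -30.5724427 ]), np.float64(117.01126573217327), np.float64(-11.742159535515777), np.float64(65.82119386072027), np.float64(0.818921773816411), 786)
v6 L (array([642.19202641,  -4.79865818]), np.float64(117.14072265998313), np.float64(-9.696447355019167), np.float64(14.7132916152564), np.float64(1.1491525183521756), 1111)
v6 R (array([629.99478028, -56.21792304]), np.float64(117.2312846187493), np.float64(12.363540099567846), np.float64(15.591631279376484), np.float64(1.1462082890544754), 523)
v6 both (array([635.7964399, -29.9048876]), np.float64(117.15894395931078), np.float64(-14.209913870662758), np.float64(66.2298469503046), np.float64(1.2890942869733095), 1634)
flapk (array([597.73143486, -16.32412889]), np.float64(166.9377380719762), np.float64(-12.047965089485391), np.float64(28.009400401911577), np.float64(1.2972020999978575), 3078) tcp+70 [596.54559674 -16.49511067]
```

```bash
python3 -m crank '{"steps":[-0.05,0.3,0,0,0,0,1, -0.1,0.5,0,0,0,0,1, -0.05,0.4,0,0,0,0,1, 0,0.17,0,0,0,0,1, 0,0,0.2,0,0,0,1]}' >/dev/null
python3 -m crank '{"steps":[0,0,0.3,0,0,0,1, 0,0,0.3,0,0,0,1, 0,0,0,0,0,0,1, 0,0,0,0,0,0,1]}'
cat > m.py <<'E'
from h import *
c=camera('wrist');save(c,'w7.png');P=allpts(c);go(567,-17.3,117,78.2)
s=sensors.state();tcp=s['tcp_pos']*1000
a=np.radians(-11.75);ax=np.array([np.cos(a),np.sin(a)]);ay=np.array([-ax[1],ax[0]])
O=np.array([636.7,-30.6]);t=(P[...,:2]-O)@ax;y=(P[...,:2]-O)@ay
er=lambda k:cv2.erode(k.astype(np.uint8),np.ones((3,3)))>0
for nm,m in(('L',(y>18)&(y<38)),('R',(y<-18)&(y>-38)),('both',abs(abs(y)-27)<9)):
    k=er(m&(abs(t)<13)&(P[...,2]>114)&(P[...,2]<133))
    if k.sum()>30:print(nm,cyl(P[k],a),'y ext',np.percentile(y[k],[1,99]).round(1))
hz=tcp[2]+1
k=er((abs(t)<14)&(abs(y)<20)&(P[...,2]>hz-3)&(P[...,2]<hz+15))
f=cyl(P[k],a);d=f[0]-O
print('flapk',f,'rel jamb x,y',d@ax,d@ay,'tcp-based',(tcp[:2]+70*ax-O)@ax,(tcp[:2]+70*ax-O)@ay,'y ext',np.percentile(y[k],[1,99]).round(1))
E
python3 m.py
```

```text
clock: 23.02
tcp_pos: [0.5663, -0.0159, 0.143]
eef_rot: [0.776, 0.631, -0.001, -0.001]
ft_force: [0.7, -0.3, -1.4]
width: 0.0112
grasp_force: 59.5
now [566.8 -16.  143.7] yaw 78.3 turn(5deg) [-0.01  0.    0.02] shift(30mm) [-0.04  0.01  0.89] t 23.0667 w 0.010890110853281973 F [-0.9 -0.4 -1.3] 59.54299807548523
L (array([642.09409103,  -4.94533714]), np.float64(117.07393856647941), np.float64(-11.051669384678156), np.float64(14.529912836556193), np.float64(0.9527214219023451), 1419) y ext [18.9 33.5]
R (array([631.45589137, -57.36503306]), np.float64(117.18392409233917), np.float64(-9.490628270898714), np.float64(11.630754089821167), np.float64(0.5696995058267748), 380) y ext [-33.  -21.7]
both (array([636.94986002, -30.15006962]), np.float64(117.09471981314492), np.float64(-11.542339915510404), np.float64(65.91986567888678), np.float64(0.8900249310261108), 1799) y ext [-32.5  33.4]
flapk (array([636.13708244, -29.87723748]), np.float64(142.2922016962315), np.float64(-12.442572831996104), np.float64(27.866628698426336), np.float64(0.9347782661569707), 2981) rel jamb x,y -0.6983065182295958 0.5929838528429077 tcp-based -1.371549544252821 0.08610294645171651 y ext [-13.3  14.5]
```

```bash
python3 -c "
import cv2;i=cv2.imread('pics/w7.png');cv2.imwrite('pics/w7z.png',cv2.resize(i[150:400,380:640],None,fx=2.3,fy=2.3))"
```

```text
(no output)
```

View pics/w7z.png

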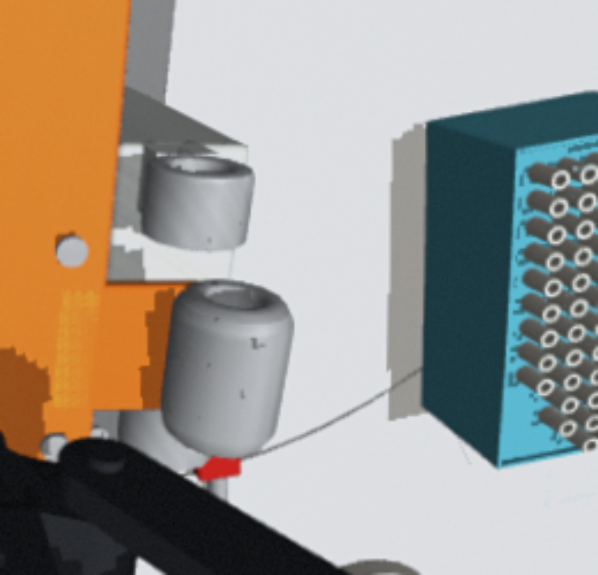

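The close-up shows the flap knuckle (230,365) above the gap, in line with the jamb knuckles (200,205) and (155,440). I lower it slowly.

```bash
python3 -m crank '{"steps":[0,0.03,0.1,0,0,0,1, 0,0,0.15,0,0,0,1, 0,0,0.15,0,0,0,1, 0,0,0.15,0,0,0,1, 0,0,0.1,0,0,0,1]}'
python3 -m crank '{"steps":[0,0,0.1,0,0,0,1, 0,0,0.1,0,0,0,1, 0,0,0,0,0,0,1, 0,0,0,0,0,0,1, 0,0,0,0,0,0,1]}'
sed -i 's/w7/w8/' m.py; python3 m.py
```

```text
clock: 23.48
tcp_pos: [0.5679, -0.0163, 0.1237]
eef_rot: [0.776, 0.631, -0.0, -0.0]
ft_force: [0.1, -0.2, -0.4]
width: 0.0109
grasp_force: 59.5
clock: 23.9
tcp_pos: [0.5683, -0.0164, 0.1186]
eef_rot: [0.776, 0.631, 0.0, 0.0]
ft_force: [0.5, 0.3, -1.4]
width: 0.0109
grasp_force: 59.5
now [568.3 -16.4 118.7] yaw 78.29 turn(5deg) [0.01 0.   0.02] shift(30mm) [-0.04 -0.04  0.06] t 23.95 w 0.0106476345699403 F [ 0.6 -0.9 -0.8] 59.541707038879395
L (array([642.18218729,  -4.97793769]), np.float64(117.04445147704595), np.float64(-11.051850341241769), np.float64(14.515774380178293), np.float64(1.0191463366127191), 1892) y ext [18.9 33.4]
R (array([632.57811897, -53.06580425]), np.float64(116.60678814228984), np.float64(-11.042821201894435), np.float64(9.46097656511062), np.float64(1.1545867530552276), 459) y ext [-27.5 -18.2]
both (array([637.79512795, -26.66662549]), np.float64(116.9550203999957), np.float64(-11.342862454681027), np.float64(58.663238131329265), np.float64(1.0618753077315566), 2351) y ext [-25.2  33.4]
flapk (array([637.9436366 , -31.02952579]), np.float64(118.00901216663976), np.float64(-11.534553971314786), np.float64(38.22237019684002), np.float64(1.1467882157441096), 3318) rel jamb x,y 1.3050461680049574 -0.16726894130642556 tcp-based 0.16455674410827692 -0.011364783906367429 y ext [-19.3  18.9]
```

```bash
python3 -m crank '{"steps":[0,-0.01,0.045,0,0,0,1, 0,0,0,0,0,0,1, 0,0,0,0,0,0,1, 0,0,0,0,0,0,1]}'
sed -i 's/w8/w9/;s/abs(y)<20/abs(y)<13/' m.py; python3 m.py
python3 - <<'E'
from h import *
c=camera('scene');cv2.imwrite('pics/s9z.png',cv2.resize(c['frame'][200:320,260:400,::-1],None,fx=5,fy=5))
P=allpts(c)
c=camera('wrist');P=allpts(c)
print('white',cap(c,P,(580,57),1,zc=86))
E
```

```text
clock: 24.28
tcp_pos: [0.5679, -0.0163, 0.1172]
eef_rot: [0.776, 0.631, -0.0, 0.0]
ft_force: [0.2, -0.0, -0.8]
width: 0.0109
grasp_force: 59.5
now [567.9 -16.3 117.2] yaw 78.29 turn(5deg) [0.   0.   0.02] shift(30mm) [-0.04 -0.02  0.01] t 24.3333 w 0.010997300433657781 F [ 0.1 -0.8 -1.8] 59.5429801940918
L (array([642.18235054,  -4.98953237]), np.float64(117.02837929889981), np.float64(-10.408991583424095), np.float64(14.63267614273086), np.float64(0.9992458482596086), 1949) y ext [18.8 33.5]
R (array([632.48524414, -52.39253455]), np.float64(116.57087183579341), np.float64(-11.61083012820552), np.float64(8.271910918622638), np.float64(1.5699520898915555), 451) y ext [-26.3 -18.1]
both (array([637.76914245, -26.28721979]), np.float64(116.93867409463489), np.float64(-11.594271780547157), np.float64(57.99367368543295), np.float64(1.1495683304384414), 2400) y ext [-24.5  33.4]
flapk (array([637.66697773, -30.53696653]), np.float64(116.88980896781733), np.float64(-11.701996301074624), np.float64(23.869585509835986), np.float64(0.539953344092782), 2511) rel jamb x,y 0.9338789219713239 0.25862967187359753 tcp-based -0.2623589768037999 -0.01690808524339764 y ext [-11.7  12.2]
white (((583.0582885742188, 64.5874252319336), 10.191244125366211), array([583.43701968,  66.87819127,  84.7690789 ]), np.int64(397))
```

View pics/s9z.png

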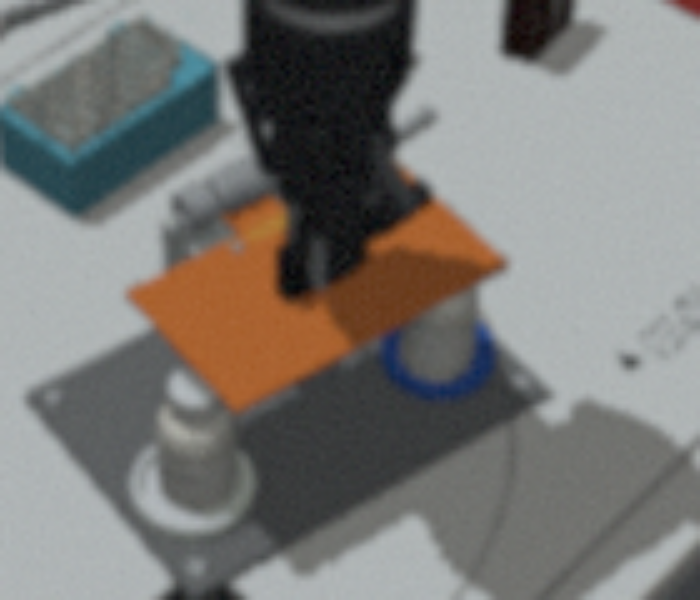

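View pics/w9.png

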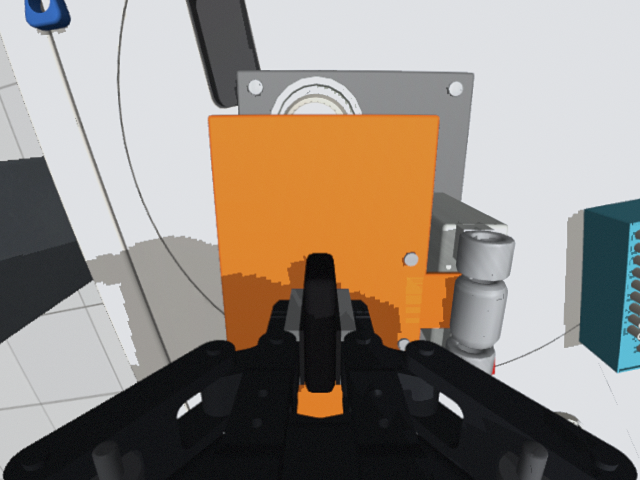

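The three knuckles line up: the flap knuckle at (480,310) sits between the jamb knuckles at (487,255) and (473,360). By the fit it is within about 1 mm in x and z with no contact force, and the flap is level and clear of the bottles.

```bash
python3 -c "
from h import *
print(order.job_done())"
```

```text
the job is handed in; nothing more can be done
None
```

The job is handed in: both bottles stand in the seats of their own colour, and the flap is held level in the gap with its hole within about 1 mm of the hinge axis by the camera fit, with no noticeable contact force; the judge's verdict was not shown.

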